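Show a fired test tile label up

TASK

Two green test tiles stand foot down in the grooved wooden carrier under its brass keeper bar, their labels hidden in the groove. Swing the bar well aside, gently lift out the tile nearer the robot and find its label side from the notch in its top edge (foot down, notch at top right: the label faces you). Finish still holding that tile by its glazed part, well clear of the table, roughly level with the label facing up and your fingers off the bare foot; leave the other tile and everything else as they stand.

Things in the scene. Friction and masses are not known exactly. Their poses are not given: they have to be found in the camera images.
- carrier: fixed wooden strip 268 (x) x 56 (y) x 34 mm, x pointing ahead within 0.35 rad. Origin: centre of its underside. Groove along x at y = 0, 9.5 wide, 19 deep (floor at z = 15 mm). Tiles stand in it at x = -38 mm (near) and +70 mm (far), labels facing +y or -y. Posts 18 x 26 mm, 108 mm tall at x = -117 (the bar rests on it) and +117 mm (the bar's pivot).
- tile_a: one of two alike test tiles that swap places between starts: 46 wide (y) x 7 thick (x) x 90 mm tall (z), 60 g, green glaze, bare cream foot (lowest 30 mm). Starts upright in the groove. Origin: centre of the foot's underside; z from foot to top. Label on the +x face only; top corner on the +y side notched, 10 wide x 13 tall. Can be pinched by its two side edges, 46 mm apart, below the notch.
- tile_b: the other test tile, same form, size, notch, label face and axes as tile_a; in the groove its label faces the other way than tile_a's
- tile_a_label (a point): centre of tile_a's label: a white patch with dark strokes, 38 wide, 2 to 16 mm above the foot's underside, hidden in the groove at first. The point's x axis points straight out of the label face, z from foot to top (the tile's own axes)
- tile_b_label (a point): the same point on tile_b
- keeper (a joint): angle of the brass keeper bar about the upright pivot on the far post: 0 (up to 0.12 at the start) = along the carrier, 5 mm above the tiles; grows to 1.75 rad as its near end swings to the robot's right (carrier -y). Stays where left; about 0.3 N at the knob moves it. Well aside = over 0.7 rad. Bar 12 wide, 6 thick, underside 110 mm above the table
- keeper_knob (a point): middle of the dark wooden knob standing on the near end of the bar: 17 mm across, 24 mm tall, this point about 135 mm above the table and 235 mm from the pivot; free on all sides
- celadon_beaker: bystander: celadon beaker with iron spots, 90 across, 86 mm tall; leave it alone. Origin: centre of its underside, z up.
- water_jar: bystander: glass jar of pink rinse water, 72 across, 105 mm tall; leave it alone. Origin: centre of its underside, z up.
- red_rib: bystander: flat red rubber rib, 42x100x6 mm; leave it alone. Origin: centre of its underside, z up.
- wooden_rib: bystander: flat wooden rib, 42x100x8 mm; leave it alone. Origin: centre of its underside, z up.
- bisque_tumbler: bystander: unglazed tumbler, 76 across, 82 mm tall; leave it alone. Origin: centre of its underside, z up.
- teal_chip: bystander: small glazed chip lying flat, 62x38x7 mm; leave it alone. Origin: centre of its underside, z up.

How it is judged:
By the outcome, as a careful person would: the job done as asked, in the order asked, and still so for the second after the job is handed in, while the arm keeps its last pose, push and grip.
It also fails if it takes over 51 s, if anything falls off the work surface, if the arm or the gripper's body presses on something with over 40 N, if the wrist force passes 120 N, or if a joint passes its speed limit or range.

ROBOT

A 6-joint arm with a two-finger parallel gripper is mounted at the origin on the work surface; the furniture and walls round the work are solid. World frame = base frame: x ahead of the robot, y to its left, z up, the work surface at z = 0. Lengths are in m, angles in rad, forces in N, time in s.
With the tool pointing down it reaches from about 0.35 to 0.975 m from the base axis. Payload 4.9 kg.
Tool frame: the origin (TCP) lies midway between the tips of the shut fingers; the grasp point (between the pads) lies 19 mm behind it (ctrl.tcp_to_grasp is the distance from the TCP to the grasp point, in m); z points along the fingers, y is the line along which they close (so a half turn about z gives the same grasp; the last joint's range is limited). The gripper opens to 85 mm and grips with 20 to 120 N. Pads are 22 mm wide; open, the fingers measure 114 mm over their backs; the gripper's body (76 mm by 85 mm) begins 54 mm behind the grasp point. The pads swing forward as they close: fully open they stand 13 mm farther back than shut.
Start: joints at [-1.449, 0.053, 1.613, -0, 1.476, -0.119], TCP at [0.149, -0.607, 0.231] pointing down, gripper open.
Joint ranges: [-3.01, 3.01], [-1.01, 2.22], [0.06, 2.58], [-1.02, 4.17], [0.09, 2.62], [-3.14, 3.14]. Speed limits (rad/s): [2.57, 2.57, 3.14, 3.14, 3.14, 3.14].

INTERFACE

Orientations are given as a rotation vector (axis times angle).
In Python, from station import ctrl, eyes, workorder, sensors gives the robot as it stands (ctrl), with the cameras (eyes), the job (workorder) and the readings (sensors).
- The arm moves only by the shell command python3 jog.py 'ROWS' [FORCE]. ROWS is rows parted by semicolons, their numbers by spaces, 1 to 20 of them, each of 7 numbers: the finger opening in m, then dx, dy, dz in m, then a rotation vector rx, ry, rz in rad; each row is the pose to reach, as a shift and turn from the pose commanded when the command began, along the tool's axes at that moment; what a row does not reach only later rows make up. A row lasts 1/12 s, in which the tool goes at most 0.0417 m and 0.125 rad, less where a joint would pass 70% of its speed; a pose out of reach is approached as far as the arm can. The fingers move at their own pace and stop on an object; FORCE is the grip in N (left out, the last holds). Time passes only in rows, so rows that do not move let the fingers close. It prints the time, the measured TCP pose, the force, the opening and the grip force at its end.
- sensors.get_obs(): the state, without advancing time (a new reading comes with each control period).
- eyes.get_image(name): name is "side" or "top" or "wrist"; returns the picture (384x512x3 uint8, red, green, blue); there is no depth.
- eyes.camera_params(name): a dict with "fx", "fy", "cx", "cy" (pixels), "k1" (the pictures are not rectified: a ray, as slopes to the right and down, at radius r is drawn at 1 + k1 r^2 times it, then the intrinsics apply), "T" (4x4, takes a point from camera to world coordinates); the wrist camera has in their place "tool_from_camera" (4x4, takes a point from camera to tool coordinates, whose origin is the TCP and whose axes are the flange's). Camera axes: x right, y down, z forward; pixel columns grow to the right and rows downward; lengths in m; the calibration is good to about 2 mm. A picture is of the moment at which its call begins: read the wrist's pose just before it. camera_params takes no time and is no camera call.
- workorder.finish_job(): hands the job in; it is judged then, once.
The state is a dict: "t": time; "q": joint angles; "dq": joint speeds; "effort": joint torques, N m; "tool_pos": TCP position; "tool_rot": TCP orientation; "contact_force": force on the tool from outside, world axes, zero at the start; "wrist_torque": the same for the moment, N m; "opening": finger opening in m; "grip_force": force on a finger pad.
Only numpy, scipy, OpenCV 4.12 (cv2) and the standard library are available. Lean on these libraries where they do the work, as an engineer would, in place of code of your own. Each camera call takes 0.05 s, during which the arm holds its last target. There are 200 camera calls.

## Working session

There is one attempt and no reset: what is moved stays moved. The work goes in short steps, Python scripts to look and compute and a shell command to move; the robot and the scene stay as the last step left them, time stands still between calls to the robot, and variables do not carry over. Pictures are saved under pics/ and viewed, at most 10 in all, crops included, and the job is handed in when it is done.

```bash
ls; mkdir -p pics; python3 - <<'E'
from station import ctrl, eyes, workorder, sensors
import cv2,numpy as np
o=sensors.get_obs();print(o)
for n in("side","top"):
    im=eyes.get_image(n);cv2.imwrite(f"pics/{n}0.png",im[:,:,::-1]); print(n,eyes.camera_params(n))
print(eyes.camera_params("wrist"),ctrl.tcp_to_grasp)
E
```

```text
jog.py
pics
station.py
{'t': 0.0, 'q': array([-1.44903028e+00,  5.33232454e-02,  1.61428657e+00,  7.23918377e-06,
        1.47601530e+00, -1.19018057e-01]), 'dq': array([-9.86764628e-06,  1.47371268e-03, -5.77245122e-04,  1.76028169e-04,
        9.19928983e-04, -9.91910504e-04]), 'effort': array([ 2.19489098e-04, -3.93679404e+01, -3.70177746e+01, -9.34516106e-05,
        7.15691902e-03,  6.62242996e-06]), 'tool_pos': array([ 0.14895525, -0.60634828,  0.2300883 ]), 'tool_rot': array([-3.11683500e+00, -3.77064594e-01, -6.92805907e-06]), 'contact_force': array([-0.00560573, -0.17243263, -0.11254284]), 'wrist_torque': array([ 0.00938226,  0.04192192, -0.03269954]), 'grip_force': 0.0, 'opening': 0.08527184613048583}
side {'fx': 450.3598222764739, 'fy': 450.3598222764739, 'cx': 252.69105329919236, 'cy': 187.0275920040721, 'k1': 0.03238945203638028, 'T': array([[-0.98693606, -0.10405182,  0.12300583,  0.35969722],
       [-0.15999569,  0.5432418 , -0.82419035,  1.23043153],
       [ 0.0189366 , -0.83310357, -0.55279276,  0.93234545],
       [ 0.        ,  0.        ,  0.        ,  1.       
[... 288 characters left out ...]

         1.20752621e-03],
       [-1.58753537e-02, -1.34946763e-01, -9.90725666e-01,
         1.27192284e+00],
       [ 0.00000000e+00,  0.00000000e+00,  0.00000000e+00,
         1.00000000e+00]])}
{'fx': 342.62608947407807, 'fy': 342.62608947407807, 'cx': 262.06217215160075, 'cy': 192.04540468297608, 'k1': -0.09323273984813785, 'tool_from_camera': array([[ 1.07494701e-03, -9.55923532e-01, -2.93613770e-01,
         7.42202351e-02],
       [ 9.99999230e-01,  1.20962699e-03, -2.77114800e-04,
        -1.37803106e-03],
       [ 6.20063699e-04, -2.93613246e-01,  9.55924096e-01,
        -1.43439330e-01],
       [ 0.00000000e+00,  0.00000000e+00,  0.00000000e+00,
         1.00000000e+00]])} 0.0187
```

View pics/side0.png

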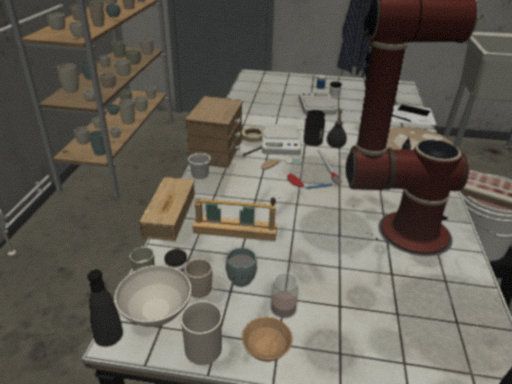

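View pics/top0.png

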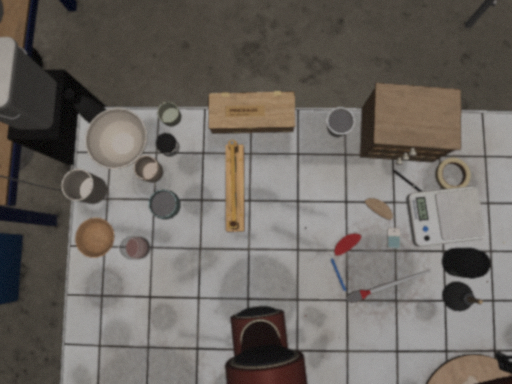

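The side view shows the carrier at about (235,225), the knob at (273,201), and the tiles at (213,213) and (247,215). In the top view the carrier runs from (235,230) to (235,143), with the knob at (234,225). I'll enlarge both.

```bash
cat > h.py <<'E'
from station import ctrl, eyes, workorder, sensors
import cv2,numpy as np
from scipy.spatial.transform import Rotation as R
def cam(n):
    p=eyes.camera_params(n)
    if n=="wrist":
        o=sensors.get_obs();T=np.eye(4);T[:3,:3]=R.from_rotvec(o["tool_rot"]).as_matrix();T[:3,3]=o["tool_pos"];p["T"]=T@p["tool_from_camera"]
    return p
def proj(p,X):
    c=(np.atleast_2d(X)-p["T"][:3,3])@p["T"][:3,:3];s=c[:,:2]/c[:,2:];s=s*(1+p["k1"]*(s**2).sum(1,keepdims=True))
    return s*[p["fx"],p["fy"]]+[p["cx"],p["cy"]]
def ray(p,uv):
    d=(np.array(uv,float)-[p["cx"],p["cy"]])/[p["fx"],p["fy"]];s=d.copy()
    for _ in range(20): s=d/(1+p["k1"]*(s@s))
    v=p["T"][:3,:3]@[*s,1];return p["T"][:3,3],v/np.linalg.norm(v)
def onz(p,uv,z):
    c,v=ray(p,uv);return c+v*(z-c[2])/v[2]
def tri(*pu):
    A=0;b=0
    for p,uv in pu:
        c,v=ray(p,uv);M=np.eye(3)-np.outer(v,v);A=A+M;b=b+M@c
    X=np.linalg.solve(A,b);return X,[proj(p,X)[0]-uv for p,uv in pu]
E
python3 - <<'E'
from h import *
a=cv2.imread("pics/side0.png")[185:245,180:290];b=cv2.imread("pics/top0.png")[135:240,205:265]
a=cv2.resize(a,None,fx=5,fy=5,interpolation=cv2.INTER_CUBIC);b=cv2.resize(b,None,fx=4,fy=4,interpolation=cv2.INTER_CUBIC)
c=np.zeros((430,800,3),np.uint8);c[:300,:550]=a;c[:420,555:795]=b
cv2.imwrite("pics/crop0.png",c)
p=cam("top");print(onz(p,(234,225),.135),onz(p,(235,148),.11))
E
```

```text
[0.45723848 0.09825106 0.135     ] [0.68117469 0.1026889  0.11      ]
```

View pics/crop0.png

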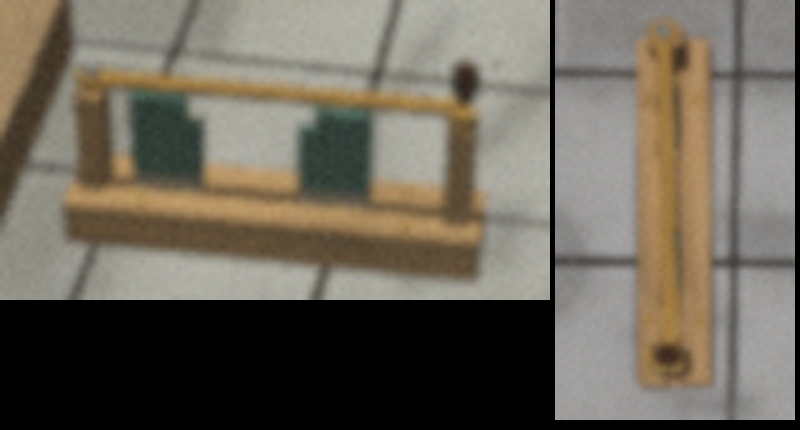

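Seen from the left (+y), the near tile's notch is at the top left (crop (310,115)), so its label faces -y, the robot's right. The far tile's notch is at the top right, so the two are opposite, as expected. The knob is at crop (465,82) and, from the top, at (666,354).

```bash
cat >> h.py <<'E'
def rel(wps,ref=None):
    """wps: (x,y,z,yaw of tool x) tool down -> row numbers from current pose"""
    o=sensors.get_obs();R0=R.from_rotvec(o["tool_rot"])
    for x,y,z,w in wps:
        Rt=R.from_euler("z",w)*R.from_euler("x",np.pi)
        print(np.round(R0.inv().apply(np.array([x,y,z])-o["tool_pos"]),4),np.round((R0.inv()*Rt).as_rotvec(),4))
E
python3 - <<'E'
from h import *
s=cam("side");t=cam("top")
T=lambda u,v:((u-555)/4+205-.4,v/4+135-.4)
S=lambda u,v:(u/5+180-.4,v/5+185-.4)
print(tri((t,T(666,354)),(s,S(465,82))))
print(tri((t,T(664,35)),(s,S(95,76))))
for c in [(637,38),(710,38),(637,384),(713,384)]: print(onz(t,T(*c),.034))
rel([(.42,-.30,.30,.9),(.53,.09,.31,1.57)])
E
```

```text
(array([0.46383087, 0.10322008, 0.13258405]), [array([-0.01395163, -0.45807155]), array([0.40910433, 0.05454906])])
(array([0.69594255, 0.11214106, 0.11246173]), [array([-0.05537897, -0.55528763]), array([0.49749737, 0.13120019])])
[0.71201016 0.14028283 0.034     ]
[0.71250865 0.0837953  0.034     ]
[0.4456293  0.13326743 0.034     ]
[0.44643479 0.07615174 0.034     ]
[ 0.3363 -0.2331 -0.0693] [-0.0017 -0.0008 -0.6592]
[ 0.5361 -0.5856 -0.0786] [-0.0014 -0.0014 -1.3292]
```

```bash
python3 jog.py '0 .17 -.12 -.05 0 0 -.33; 0 .336 -.233 -.07 0 0 -.66; 0 .336 -.233 -.07 0 0 -.66; 0 .336 -.233 -.07 0 0 -.66; 0 .336 -.233 -.07 0 0 -.66; 0 .336 -.233 -.07 0 0 -.66; 0 .336 -.233 -.07 0 0 -.66; 0 .336 -.233 -.07 0 0 -.66; 0 .336 -.233 -.07 0 0 -.66; 0 .336 -.233 -.07 0 0 -.66; 0 .4 -.4 -.08 0 0 -1; 0 .536 -.586 -.08 0 0 -1.33; 0 .536 -.586 -.08 0 0 -1.33; 0 .536 -.586 -.08 0 0 -1.33; 0 .536 -.586 -.08 0 0 -1.33; 0 .536 -.586 -.08 0 0 -1.33; 0 .536 -.586 -.08 0 0 -1.33; 0 .536 -.586 -.08 0 0 -1.33; 0 .536 -.586 -.08 0 0 -1.33; 0 .536 -.586 -.08 0 0 -1.33'
python3 - <<'E'
from h import *
np.set_printoptions(precision=4,suppress=True)
p=cam("wrist");im=eyes.get_image("wrist");cv2.imwrite("pics/w1.png",im[:,:,::-1]);np.save("w1T.npy",p["T"])
o=sensors.get_obs();print(o["tool_pos"],o["q"]);print(proj(p,[[.4638,.1032,.1326],[.696,.112,.1125],[.541,.107,.105]]))
E
```

```text
t: 1.77
tool_pos: [0.5298, 0.0931, 0.3109]
tool_rot: [-2.219, -2.223, -0.0]
contact_force: [0.6, -0.4, -0.0]
opening: -0.0
grip_force: 0.0
[0.5305 0.0968 0.3107] [ 0.0403 -0.1883  1.7116  0.0043  1.6182  0.0347]
[[194.3321 159.375 ]
 [424.9287 148.3402]
 [274.015  150.4892]]
```

View pics/w1.png

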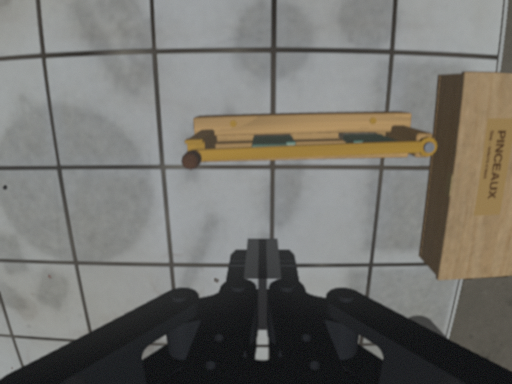

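The wrist picture shows the knob at (191,159) and the pivot at (430,147), within about 5 px of prediction. The keeper is close to 0. Next I compute the descent beside the knob and the push arc.

```bash
python3 - <<'E'
from h import *
s=cam("side");t=cam("top");w=cam("wrist")
print(tri((t,(232.35,223.1)),(s,(272.6,201)),(w,(191,159)))[0],tri((t,(231.8,143.3)),(s,(198.6,199.8)),(w,(430,147)))[0])
P=np.array([.6975,.112]);K=np.array([.461,.103]);
rel([(K[0],K[1]+.045,.25,1.57),(K[0],K[1]+.045,.128,1.57)])
print("arc")
a0=.038
for a in np.arange(-.08,1.3,.105):
    p=P+R.from_euler("z",a+a0).apply([-.237,.02,0])[:2];rel([(*p,.128,1.57+a0+max(a,0))])
E
```

```text
[0.46298849 0.10543572 0.13366577] [0.6969099  0.11550644 0.11509215]
[ 0.0513 -0.0692  0.0609] [-0.0001 -0.0043  0.0066]
[ 0.0508 -0.0692  0.1829] [-0.0001 -0.0043  0.0066]
arc
[ 0.0447 -0.0687  0.1829] [-0.     -0.0043 -0.0314]
[ 0.0198 -0.0707  0.1828] [ 0.     -0.0043 -0.0564]
[-0.0051 -0.07    0.1827] [ 0.0003 -0.0043 -0.1614]
[-0.0299 -0.0668  0.1826] [ 0.0005 -0.0042 -0.2664]
[-0.0541 -0.061   0.1825] [ 0.0007 -0.0042 -0.3714]
[-0.0777 -0.0526  0.1824] [ 0.0009 -0.0042 -0.4764]
[-0.1002 -0.0419  0.1823] [ 0.0012 -0.0042 -0.5814]
[-0.1215 -0.0288  0.1822] [ 0.0014 -0.0041 -0.6864]
[-0.1412 -0.0136  0.1821] [ 0.0016 -0.0041 -0.7914]
[-0.1593  0.0036  0.182 ] [ 0.0018 -0.004  -0.8964]
[-0.1755  0.0226  0.182 ] [ 0.0021 -0.0039 -1.0014]
[-0.1896  0.0432  0.1819] [ 0.0023 -0.0039 -1.1064]
[-0.2015  0.0652  0.1819] [ 0.0025 -0.0038 -1.2114]
[-0.211   0.0883  0.1818] [ 0.0027 -0.0037 -1.3164]
```

```bash
python3 jog.py '0 .04 -.04 .03 0 0 0; 0 .051 -.069 .06 0 0 0; 0 .051 -.069 .09 0 0 0; 0 .051 -.069 .13 0 0 0; 0 .051 -.069 .165 0 0 0; 0 .051 -.069 .183 0 0 0; 0 .051 -.069 .183 0 0 0; 0 .051 -.069 .183 0 0 0; 0 .051 -.069 .183 0 0 0'
python3 - <<'E'
from h import *
o=sensors.get_obs();print(o["tool_pos"],o["dq"].round(3))
P=np.array([.697,.1135])
a0=.04
for a in np.arange(-.04,1.3,.12):
    p=P+R.from_euler("z",a+a0).apply([-.236,.02,0])[:2];rel([(*p,.128,1.57+a0+max(a,0))])
E
```

```text
t: 2.57
tool_pos: [0.4621, 0.141, 0.1302]
tool_rot: [2.221, 2.22, 0.003]
contact_force: [0.6, 0.6, -0.5]
opening: 0.0
grip_force: 0.0
[0.4620879  0.14102196 0.13018265] [-0.    -0.015 -0.025  0.001 -0.004  0.002]
[-0.0075 -0.0011  0.0022] [ 0.0027 -0.0003 -0.0394]
[-0.0359 -0.0018  0.0022] [ 0.0027 -0.0002 -0.1194]
[-0.0642  0.0009  0.0022] [ 2.700e-03 -1.000e-04 -2.394e-01]
[-0.0919  0.007   0.0022] [ 2.800e-03  1.000e-04 -3.594e-01]
[-0.1188  0.0164  0.0022] [ 2.800e-03  3.000e-04 -4.794e-01]
[-0.1443  0.0289  0.0022] [ 2.700e-03  4.000e-04 -5.994e-01]
[-0.1681  0.0443  0.0022] [ 2.700e-03  6.000e-04 -7.194e-01]
[-0.1899  0.0625  0.0023] [ 2.700e-03  8.000e-04 -8.394e-01]
[-0.2094  0.0832  0.0023] [ 2.700e-03  9.000e-04 -9.594e-01]
[-0.2262  0.1061  0.0024] [ 0.0027  0.0011 -1.0794]
[-0.2402  0.1308  0.0024] [ 0.0026  0.0013 -1.1994]
[-0.2511  0.157   0.0025] [ 0.0026  0.0015 -1.3194]
```

```bash
python3 jog.py '0 -.008 0 .002 0 0 -.04; 0 -.022 -.001 .002 0 0 -.08; 0 -.036 -.002 .002 0 0 -.12; 0 -.05 -.001 .002 0 0 -.18; 0 -.064 .001 .002 0 0 -.24; 0 -.078 .004 .002 0 0 -.3; 0 -.092 .007 .002 0 0 -.36; 0 -.119 .016 .002 0 0 -.48; 0 -.144 .029 .002 0 0 -.6; 0 -.168 .044 .002 0 0 -.72; 0 -.19 .062 .002 0 0 -.84; 0 -.209 .083 .002 0 0 -.96; 0 -.226 .106 .002 0 0 -1.08; 0 -.233 .118 .002 0 0 -1.14; 0 -.24 .131 .002 0 0 -1.2; 0 -.246 .144 .002 0 0 -1.26; 0 -.251 .157 .002 0 0 -1.32; 0 -.251 .157 .002 0 0 -1.32'
python3 - <<'E'
from h import *
o=sensors.get_obs();print(o["tool_pos"],o["q"].round(3))
w=cam("wrist");im=eyes.get_image("wrist");im2=eyes.get_image("top")
c=np.hstack([im,cv2.resize(im2[130:270,200:296],(263,384))]);cv2.imwrite("pics/w2.png",c[:,:,::-1])
# then up, retreat to +y side? to view pose
rel([(o["tool_pos"][0],o["tool_pos"][1],.30,2.92),(.545,.08,.30,1.597)])
E
```

```text
t: 4.07
tool_pos: [0.6214, -0.1118, 0.1298]
tool_rot: [0.392, 3.111, -0.002]
contact_force: [-0.3, -0.2, 0.0]
opening: 0.0001
grip_force: 0.0
[ 0.62143079 -0.11184879  0.1297872 ] [-0.296  0.144  1.69  -0.     1.302 -1.616]
[-0.003  -0.0006 -0.1714] [-0.0001  0.0031 -0.0309]
[ 0.1189  0.166  -0.1718] [0.002  0.0027 1.2921]
```

View pics/w2.png

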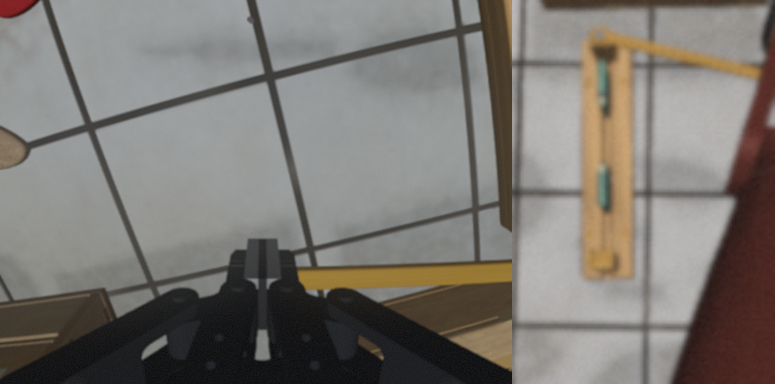

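The bar now points nearly sideways, at about 1.3 rad. Both tiles still stand in the groove. Retreat up and look from two places.

```bash
python3 jog.py '0 .01 0 -.01 0 0 0; 0 .01 0 -.05 0 0 0; 0 .01 0 -.09 0 0 0; .085 .01 0 -.13 0 0 0; .085 .02 .02 -.165 0 0 0.06; .085 .119 .166 -.17 0 0 1.292; .085 .119 .166 -.17 0 0 1.292; .085 .119 .166 -.17 0 0 1.292; .085 .119 .166 -.17 0 0 1.292; .085 .119 .166 -.17 0 0 1.292; .085 .119 .166 -.17 0 0 1.292; .085 .119 .166 -.17 0 0 1.292; .085 .119 .166 -.17 0 0 1.292; .085 .119 .166 -.17 0 0 1.292; .085 .119 .166 -.17 0 0 1.292; .085 .119 .166 -.17 0 0 1.292; .085 .119 .166 -.17 0 0 1.292; .085 .119 .166 -.17 0 0 1.292'
python3 - <<'E'
from h import *
w=cam("wrist");im=eyes.get_image("wrist");cv2.imwrite("pics/A.png",im[:,:,::-1]);np.save("A.npy",w["T"])
print(proj(w,[[.541,.109,.105],[.649,.112,.105]]))
E
python3 jog.py '.085 -.03 0 0 0 0 0; .085 -.06 0 0 0 0 0; .085 -.06 0 0 0 0 0; .085 -.06 0 0 0 0 0'
python3 - <<'E'
from h import *
w=cam("wrist");im=eyes.get_image("wrist")[:,:,::-1];cv2.imwrite("pics/B.png",im);np.save("B.npy",w["T"])
q=proj(w,[[.541,.109,.105]])[0];print(q,proj(w,[[.649,.112,.105]]))
a=cv2.imread("pics/A.png")
f=lambda i,y0:cv2.resize(i[y0:y0+100,170:370],(800,400)[:2],interpolation=cv2.INTER_CUBIC)
h=cv2.resize(a[90:165,170:370],(800,300),interpolation=cv2.INTER_CUBIC);y=int(q[1])-37;print("ys",y)
cv2.imwrite("pics/AB.png",np.vstack([h,cv2.resize(im[y:y+75,170:370],(800,300),interpolation=cv2.INTER_CUBIC)]))
E
```

```text
t: 5.67
tool_pos: [0.5435, 0.0804, 0.2969]
tool_rot: [2.187, 2.254, 0.001]
contact_force: [0.5, 1.1, 0.2]
opening: 0.085
grip_force: 0.0
[[261.23181635 137.96602232]
 [370.53742692 138.85877312]]
t: 6.05
tool_pos: [0.5454, 0.0194, 0.2963]
tool_rot: [-2.192, -2.251, -0.0]
contact_force: [-0.4, -0.0, 0.7]
opening: 0.0847
grip_force: 0.0
[261.01557033  73.0446417 ] [[375.530953    74.31800217]]
ys 36
```

View pics/AB.png

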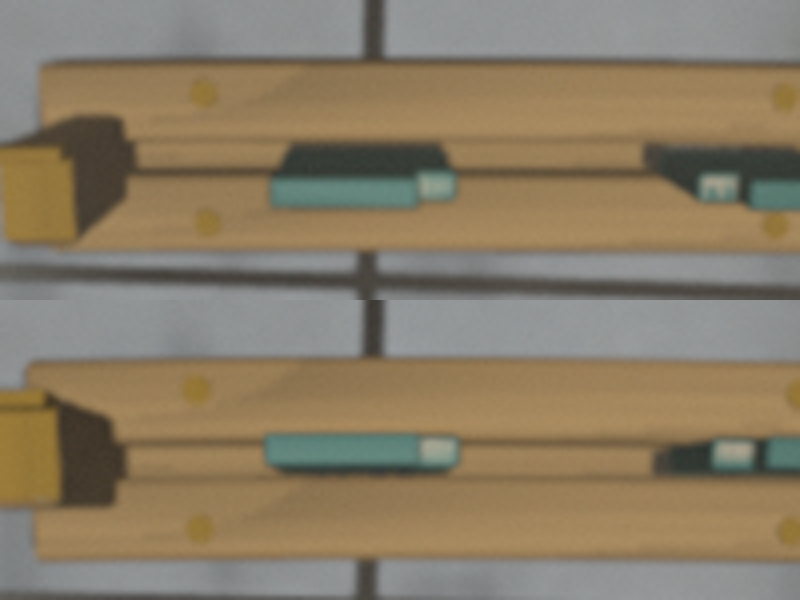

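The upper half (view A) shows the near tile's top from (272,193) to (417,193), with the notch at the +x end up to (455,185). In view B the top runs from (265,151) to (417,151), with the notch ending at (457,150). The notch is at the far end, so the label faces -y.

```bash
python3 - <<'E'
from h import *
A=cam("wrist");A["T"]=np.load("A.npy");B=cam("wrist");B["T"]=np.load("B.npy")
f=lambda u,v,o:(170+u/4-.4,o+v/4-.4)
X=[tri((A,f(*a,90)),(B,f(*b,36))) for a,b in [((272,193),(265,151)),((417,193),(417,151)),((455,186),(457,150)),((204,94),(197,89)),((207,222),(200,229)),((784,97),(797,94)),((776,225),(790,231))]]
for x in X: print(x[0].round(4),np.round(x[1],1).tolist())
c=X[0][0]+.023*np.array([np.cos(.03),np.sin(.03),0]);print("centre",c)
w=1.5708+.03
rel([(c[0],c[1],.20,w),(c[0],c[1],.058,w)])
E
```

```text
[0.5176 0.1082 0.1035] [[-0.2, 0.0], [0.2, -0.0]]
[0.5532 0.1092 0.1027] [[-0.2, 0.0], [0.2, -0.0]]
[0.5631 0.1101 0.0941] [[-0.2, 0.0], [0.2, -0.0]]
[0.4935 0.1269 0.0383] [[-0.0, 0.0], [0.0, -0.0]]
[0.4937 0.0888 0.0328] [[-0.0, 0.0], [0.0, -0.0]]
[0.6624 0.1318 0.0345] [[-0.2, -0.0], [0.3, -0.0]]
[0.6642 0.0939 0.0341] [[-0.3, -0.0], [0.3, 0.0]]
centre [0.54057874 0.10888842 0.10354277]
[ 0.0888 -0.0023  0.0964] [-0.     -0.0005 -0.0024]
[ 0.0887 -0.0023  0.2384] [-0.     -0.0005 -0.0024]
```

```bash
python3 jog.py '.085 .04 0 .04 0 0 0; .085 .075 -.002 .08 0 0 0; .085 .088 -.002 .11 0 0 0; .085 .088 -.002 .14 0 0 0; .085 .088 -.002 .165 0 0 0; .085 .088 -.002 .185 0 0 0; .085 .088 -.002 .205 0 0 0; .085 .088 -.002 .222 0 0 0; .085 .088 -.002 .233 0 0 0; .085 .088 -.002 .238 0 0 0; .085 .088 -.002 .238 0 0 0; .085 .088 -.002 .238 0 0 0; .085 .088 -.002 .238 0 0 0' 35
```

```text
t: 7.18
tool_pos: [0.5428, 0.1089, 0.0599]
tool_rot: [2.188, 2.251, 0.006]
contact_force: [4.8, 1.7, 2.3]
opening: 0.0846
grip_force: 0.0
```

```bash
python3 jog.py '.065 0 0 0 0 0 0; .06 0 0 0 0 0 0; .055 0 0 0 0 0 0; .052 0 0 0 0 0 0; .05 0 0 0 0 0 0; .048 0 0 0 0 0 0; .046 0 0 0 0 0 0; .044 0 0 0 0 0 0; .04 0 0 0 0 0 0; .03 0 0 0 0 0 0; .03 0 0 0 0 0 0; .03 0 0 0 0 0 0; .03 0 0 0 0 0 0' 35
```

```text
t: 8.27
tool_pos: [0.541, 0.1082, 0.0583]
tool_rot: [-2.19, -2.252, 0.0]
contact_force: [-1.3, 0.4, 1.0]
opening: 0.0454
grip_force: 35.9
```

Gripped at 45.4 mm with 36 N. Lift gently.

```bash
python3 jog.py '.03 0 0 -.003 0 0 0; .03 0 0 -.007 0 0 0; .03 0 0 -.012 0 0 0; .03 0 0 -.018 0 0 0; .03 0 0 -.024 0 0 0; .03 0 0 -.031 0 0 0; .03 0 0 -.04 0 0 0; .03 0 0 -.05 0 0 0; .03 0 0 -.06 0 0 0; .03 0 0 -.075 0 0 0; .03 0 0 -.09 0 0 0; .03 0 0 -.11 0 0 0; .03 0 0 -.13 0 0 0; .03 0 0 -.15 0 0 0; .03 0 0 -.175 0 0 0; .03 0 0 -.2 0 0 0; .03 0 0 -.22 0 0 0; .03 0 0 -.235 0 0 0; .03 0 0 -.24 0 0 0; .03 0 0 -.24 0 0 0'
python3 - <<'E'
from h import *
from scipy.optimize import least_squares
o=sensors.get_obs();print(o["q"].round(4),o["tool_pos"].round(4))
# planar kinematics fit: h,L1,L2,d,r0,elbow offset
D=[([.0533,1.6143,1.4760],(.149,-.6063,.2301)),([.144,1.690,1.302],(.6214,-.1118,.1298)),([-.1883,1.7116,1.6182],(.5305,.0968,.3107)),(o["q"][[1,2,4]],o["tool_pos"])]
for q,p in D: print(np.hypot(p[0],p[1]),p[2],sum(q))
im=eyes.get_image("side");cv2.imwrite("pics/l.png",cv2.resize(im[130:250,170:330],(800,600),interpolation=cv2.INTER_CUBIC)[:,:,::-1])
E
```

```text
t: 9.93
tool_pos: [0.5417, 0.1083, 0.301]
tool_rot: [2.188, 2.25, 0.005]
contact_force: [0.6, -0.7, -1.1]
opening: 0.0454
grip_force: 35.9
[ 0.0626 -0.1555  1.6987  0.      1.5943  0.0346] [0.5417 0.1083 0.301 ]
0.624340203735111 0.2301 3.1436
0.631377224803049 0.1298 3.136
0.5392592048356708 0.3107 3.1415
0.5524334289530478 0.3009607638220932 3.137417263305966
```

View pics/l.png

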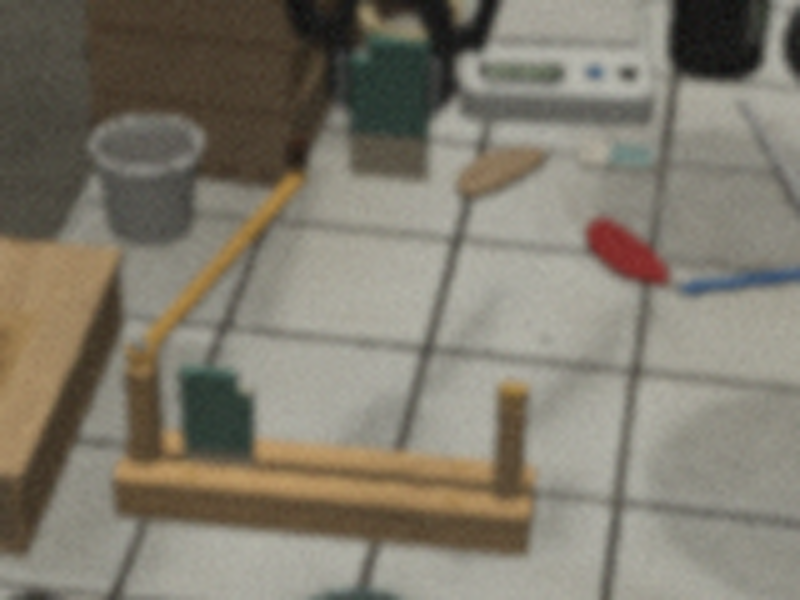

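The tile is lifted at (385,110), and its face toward this camera shows a bare foot with no label, so the label is on the -y face. The other tile still stands at (217,410) and the bar is aside. Next I yaw +1.6 rad so the label faces away from the robot, raising the tile as it turns, and afterwards tilt the tool forward.

```bash
python3 jog.py '.03 0 0 -.01 0 0 -.1; .03 0 0 -.02 0 0 -.2; .03 0 0 -.03 0 0 -.3; .03 0 0 -.04 0 0 -.4; .03 0 0 -.05 0 0 -.5; .03 0 0 -.06 0 0 -.6; .03 0 0 -.07 0 0 -.7; .03 0 0 -.08 0 0 -.8; .03 0 0 -.09 0 0 -.9; .03 0 0 -.1 0 0 -1; .03 0 0 -.11 0 0 -1.1; .03 0 0 -.12 0 0 -1.2; .03 0 0 -.13 0 0 -1.3; .03 0 0 -.14 0 0 -1.4; .03 0 0 -.15 0 0 -1.5; .03 0 0 -.15 0 0 -1.6; .03 0 0 -.15 0 0 -1.6; .03 0 0 -.15 0 0 -1.6'
python3 - <<'E'
from h import *
from scipy.optimize import least_squares
o=sensors.get_obs();print(o["q"].round(4),o["tool_pos"].round(4))
D=[([.0533,1.6143],(.149,-.6063,.2301)),([.144,1.690],(.6214,-.1118,.1298)),([-.1883,1.7116],(.5305,.0968,.3107)),([-.1555,1.6987],(.5417,.1083,.301)),(o["q"][[1,2]],o["tool_pos"])]
def f(x):
    L1,L2,h,e=x;r=[]
    for q,p in D: r+=[L1*np.sin(q[0])+L2*np.sin(q[0]+q[1]+e)-np.sqrt(p[0]**2+p[1]**2-.074**2),h+L1*np.cos(q[0])+L2*np.cos(q[0]+q[1]+e)-p[2]]
    return r
s=least_squares(f,[.45,.45,0,0]);print(s.x,np.abs(s.fun).max())
E
```

```text
t: 11.48
tool_pos: [0.5407, 0.1082, 0.4465]
tool_rot: [0.086, -3.138, 0.0]
contact_force: [-0.2, -0.2, -1.3]
opening: 0.0455
grip_force: 35.8
[ 0.0626 -0.1565  1.4633  0.      1.8377 -1.5629] [0.5407 0.1082 0.4465]
[ 0.42098073  0.6162518  -0.04330795  0.14382748] 0.0009845845911854445
```

```bash
python3 jog.py '.03 -.027 0 -.001 0 -.1 0; .03 -.054 0 -.005 0 -.2 0; .03 -.08 0 -.012 0 -.3 0; .03 -.105 0 -.021 0 -.4 0; .03 -.129 0 -.033 0 -.5 0; .03 -.152 0 -.047 0 -.6 0; .03 -.174 0 -.064 0 -.7 0; .03 -.194 0 -.082 0 -.8 0; .03 -.211 0 -.102 0 -.9 0; .03 -.227 0 -.124 0 -1 0; .03 -.241 0 -.148 0 -1.1 0; .03 -.252 0 -.172 0 -1.2 0; .03 -.26 0 -.198 0 -1.3 0; .03 -.266 0 -.224 0 -1.4 0; .03 -.269 0 -.251 0 -1.5 0; .03 -.27 0 -.27 0 -1.57 0; .03 -.27 0 -.27 0 -1.57 0; .03 -.27 0 -.27 0 -1.57 0; .03 -.27 0 -.27 0 -1.57 0'
python3 - <<'E'
from h import *
o=sensors.get_obs();print(o["q"].round(3),o["tool_pos"].round(3));M=R.from_rotvec(o["tool_rot"]).as_matrix();print("label normal",-M[:,0].round(3),"fingers",M[:,2].round(3))
t=cam("top");s=cam("side");X=o["tool_pos"]+M[:,2]*.03
o_=[]
for n,p in(("top",t),("side",s)):
    im=eyes.get_image(n);u,v=proj(p,X)[0].astype(int);print(n,u,v)
    u0=min(max(u-50,0),412);v0=min(max(v-70,0),244);o_.append(cv2.resize(im[v0:v0+140,u0:u0+100],(400,560),interpolation=cv2.INTER_CUBIC))
cv2.imwrite("pics/f.png",np.hstack(o_)[:,:,::-1])
E
```

```text
t: 13.07
tool_pos: [0.8109, 0.1237, 0.7158]
tool_rot: [-0.044, 1.576, 0.046]
contact_force: [0.4, -0.2, -0.8]
opening: 0.0458
grip_force: 35.9
[ 0.063 -0.181  1.499 -0.021  0.258 -1.549] [0.811 0.124 0.716]
label normal [ 0.005 -0.001  1.   ] fingers [ 0.998  0.057 -0.005]
top 190 -48
side 126 -8
```

View pics/f.png

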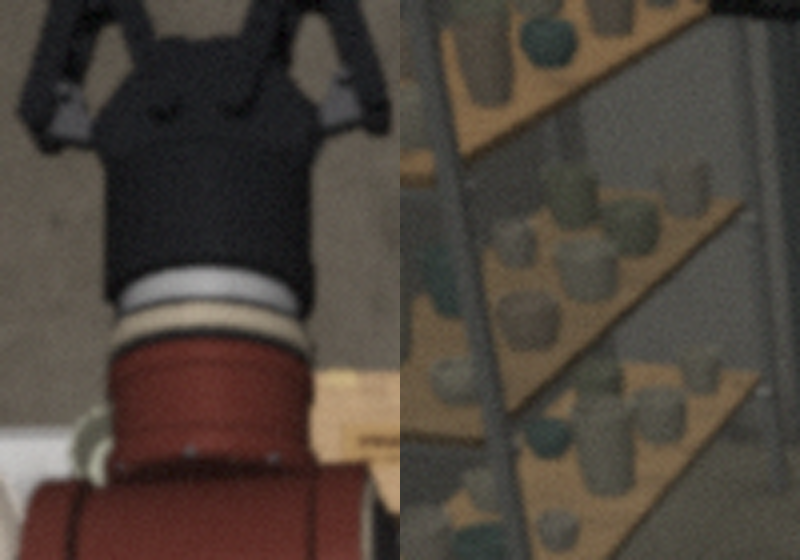

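The top picture shows only the gripper at the upper edge. The tile is out of view and past the table's far edge, so I'll pull it back over the table where it can be checked.

```bash
python3 jog.py '.03 0 0 -.02 0 0 0; .03 0 0 -.045 0 0 0; .03 0 0 -.07 0 0 0; .03 0 0 -.095 0 0 0; .03 0 0 -.12 0 0 0; .03 0 0 -.145 0 0 0; .03 0 0 -.17 0 0 0; .03 0 0 -.19 0 0 0; .03 0 0 -.205 0 0 0; .03 0 0 -.21 0 0 0; .03 0 0 -.21 0 0 0; .03 0 0 -.21 0 0 0; .03 0 0 -.21 0 0 0'
python3 - <<'E'
from h import *
o=sensors.get_obs();print(o["q"].round(3),o["tool_pos"].round(3));M=R.from_rotvec(o["tool_rot"]).as_matrix();print("label normal",-M[:,0].round(3),"fingers",M[:,2].round(3))
X=o["tool_pos"]+M[:,2]*.02;o_=[]
for n in("top","side"):
    p=cam(n);im=eyes.get_image(n);u,v=proj(p,X)[0].astype(int);print(n,u,v)
    u0=min(max(u-50,0),412);v0=min(max(v-70,0),244);o_.append(cv2.resize(im[v0:v0+140,u0:u0+100],(400,560),interpolation=cv2.INTER_CUBIC))
cv2.imwrite("pics/f2.png",np.hstack(o_)[:,:,::-1])
E
```

```text
t: 14.25
tool_pos: [0.6017, 0.1116, 0.7174]
tool_rot: [-0.045, 1.573, 0.045]
contact_force: [0.1, 0.0, -0.4]
opening: 0.0456
grip_force: 36.1
[ 0.066 -0.687  1.856 -0.023  0.405 -1.55 ] [0.602 0.112 0.717]
label normal [0.003 0.    1.   ] fingers [ 0.998  0.057 -0.003]
top 192 85
side 217 -5
```

View pics/f2.png

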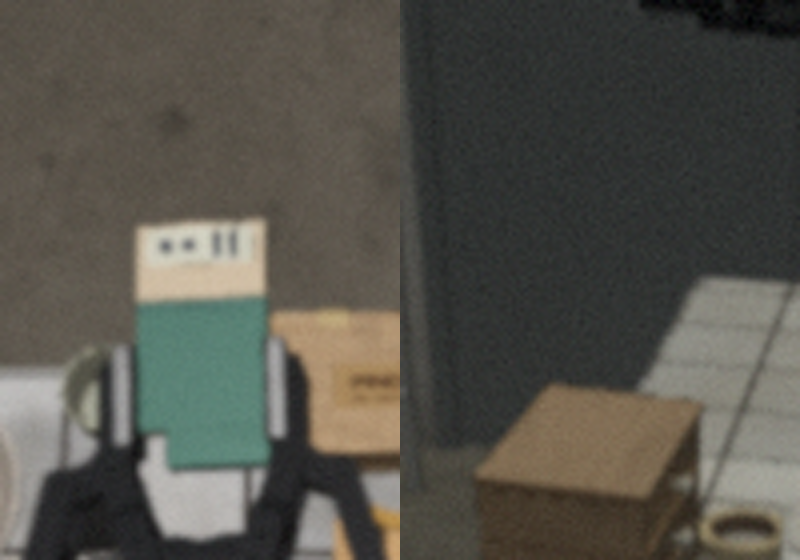

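The top view shows the label facing up at (200,245). The pads are on the glaze, with their tips near row 345 and the foot beginning at row 300. The label normal is vertical.

```bash
python3 -c "
from station import ctrl, eyes, workorder, sensors
print(workorder.finish_job())"
```

```text
the job is handed in; nothing more can be done
None
```

The job is handed in: the keeper bar is swung about 1.3 rad aside, and the near tile is held level by its glaze about 0.7 m above the table with its label facing up. The far tile was still standing in the groove when last seen, after the lift.

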